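# Dispense beads with the lever and ease the flap shut

## Robot

A 7-joint arm with a two-finger parallel gripper is mounted at the origin on the work surface. World frame = base frame: x ahead of the robot, y to its left, z up, the work surface at z = 0. Lengths are in m, angles in rad, forces in N, time in s.
With the tool pointing down it reaches from about 0.4 to 0.875 m from the base axis. Payload 19.3 kg.
Tool frame: the origin (TCP) lies between the finger pads; the fingertips stand 17 mm ahead of it and the grasp point (between the pads) lies 2 mm behind it; z points along the fingers, x is the direction in which the jaws open and shut, and the axes are right-handed (so a half turn about z gives the same grasp; the last joint's range is limited). The gripper opens to 85 mm and grips with 20 to 120 N. Pads are 22 mm wide; open, the fingers measure 114 mm over their backs; the gripper's body (76 mm by 85 mm) begins 54 mm behind the grasp point. The pads swing forward as they close: fully open they stand 13 mm farther back than shut.
Start: joints at [1.245, 0.521, -0.036, 1.599, 0.021, 1.021, -0.113], TCP at [0.158, -0.605, 0.248] pointing down, gripper open.
Joint ranges: [-2.91, 2.91], [-0.3, 2.13], [-1.5, 1.42], [0.17, 2.43], [-1.26, 4.41], [0.16, 1.93], [-2.52, 2.52]. Speed limits (rad/s): [1.89, 1.89, 2.39, 2.39, 3.01, 3.01, 3.01].

## Interface

Orientations are given as [roll, pitch, yaw] about the fixed x, y, z axes, in that order (R = Rz(yaw) Ry(pitch) Rx(roll)).
In Python, from workcell import bot gives the robot as it stands. The module is installed in compiled form; this text tells all that it offers.
- The arm moves only by the tool arm_command, never from a script. Its argument "targets" is a list of rows, each a list of 6 numbers: the shift along the tool's x, y, z in mm, then the turn, a rotation vector about the tool's x, y, z in degrees. In form: [[x, y, z, wx, wy, wz], ...]. A call has 1 to 8 rows; each row shifts and turns the pose as measured when the row begins, along the tool's axes as they then stand; what a row does not reach is not made up. A row lasts 1/10 s, in which the tool goes at most 50 mm and 8.59 degrees, less where a joint would pass 70% of its speed; a pose out of reach is approached as far as the arm can. A call is refused whole if a number of a shift passes 50 or a number of a turn 8.59, either way. A call with a gripper value outside its range is refused whole. "grip" is the opening in per cent of the stroke, from 0 (shut) to 100 (fully open), set as the call begins (left out, the last holds). The fingers move at their own pace and stop on an object; "grip_force" is the grip in N (left out, the last holds). Time passes only in rows, so rows that do not move let the fingers close. It gives the time, the measured TCP pose, the force and the opening at its end, in the units of the state.
- bot.observe(): the state, without advancing time (a new reading comes with each control period).
- bot.grab_frame(name): name is "side" or "top"; returns a dict with "color" (420x560x3 uint8, red, green, blue), "depth" (420x560 float32, m along the optical axis (not along the pixel's ray), 0 where there is no reading), "fov_y" (degrees; the focal length in pixels is half the picture's height over the tangent of half this angle, whatever the lens; pixels are square), "cx", "cy" (the principal point, pixels), "R" (3x3) and "t" (3): a world point X has camera coordinates R X + t. Camera axes: x right, y down, z forward; pixel columns grow to the right and rows downward; lengths in m; the calibration is good to about 2 mm. A picture is of the moment at which its call begins.
- bot.job_done(): hands the job in, once; it reports no verdict.
The state is a dict: "clock": time; "qpos": joint angles; "qd": joint speeds; "joint_efforts": joint torques, N m; "position": TCP position; "tool_rot": TCP orientation; "force": force on the tool from outside, world axes, zero at the start; "moment": the same for the moment, N m; "grip_width": finger opening in m.
Only numpy, scipy, OpenCV 4.12 (cv2) and the standard library are available. Lean on these libraries where they do the work, as an engineer would, in place of code of your own. Each camera call takes 0.05 s, during which the arm holds its last target. There are 200 camera calls.

## Task

Fill the grey bowl from the wooden bead box: press the steel lever plate behind the box all the way down with the fingertips, so that the linked flap lifts, and keep it down until all four beads have rolled into the bowl. Then let the plate come up slowly under your fingers, so that the flap closes gently and never snaps or slams, and move clear. Nothing is to be lifted: do not touch the flap or the beads yourself, and leave the bowl and the other things where they are.

Things in the scene. Friction and masses are not known exactly. Their poses are not given: they have to be found in the camera images.
- dispenser: Fixed teak bead box, 80 wide (its x), 126 long (its y), 115 high; origin under it on the table, z up. A 27 mm wide chute inside slopes down along its -y and sticks out as a spout over the bowl; the front half of the top is the flap, the back half is open so the row of beads shows. The lever's steel pivot is on its +x side at (50, 22, 85) mm. It stands on the table at any heading within about 0.5 rad.
- lever (a joint): Lever angle, rad: 0 at rest (plate up), 0.45 fully down at its stop. A spring brings it back: at the plate's centre it takes about 3 N to start and about 6 N at the stop; let go, it snaps up at once. Pivot axis is parallel to the dispenser's x, at 22 mm along its y, 85 mm above the table.
- plate (a point): Centre of the top face of the lever's steel press plate, which stands out behind the box on its +y side (away from the spout). The plate is 72 (along the dispenser's x) by 44 mm and 4 thick; its centre swings on a 110 mm radius about the pivot and moves down about 49 mm (from 114 to 65 mm above the table) from rest to stop. At rest it slopes up away from the box by 0.25 rad, at the stop down by 0.20 rad. A flat bar on its +x edge joins it to the pivot.
- flap (a joint): Flap angle, rad: 0 shut, 0.675 fully open. A dark wooden lid, 80 by 58 mm, hinged across the middle of the box's top (115 mm above the table), with a lip that hangs into the chute and holds the beads back. Linked to the lever: always 1.5 times the lever angle. Beads get past from about 0.35 rad.
- flap_edge (a point): Middle of the free edge of the flap, on its top face, at the spout end; it rises about 35 mm.
- bowl: Loose grey stoneware bowl below the spout, 140 mm wide at the rim, 48 high; origin under its centre.
- bead0_center (a point): Centre of the first (nearest the spout) of four white ceramic beads (balls 22 mm wide, 14 g) waiting in a row in the chute behind the flap's lip. They roll out by themselves within about 1 s of the flap opening.
- bead1_center (a point): Centre of the second of four white ceramic beads (balls 22 mm wide, 14 g) waiting in a row in the chute behind the flap's lip. They roll out by themselves within about 1 s of the flap opening.
- bead2_center (a point): Centre of the third of four white ceramic beads (balls 22 mm wide, 14 g) waiting in a row in the chute behind the flap's lip. They roll out by themselves within about 1 s of the flap opening.
- bead3_center (a point): Centre of the last of four white ceramic beads (balls 22 mm wide, 14 g) waiting in a row in the chute behind the flap's lip. They roll out by themselves within about 1 s of the flap opening.
- canister: Bystander, loose, to be left alone: lidded glass canister, 76 wide, 113 tall (mm); origin under it.
- pliers: Bystander, loose, to be left alone: aluminium flat-nose pliers lying flat, about 165 long, 12 high (mm); origin under it.
- scoop: Bystander, loose, to be left alone: white plastic bead scoop, 130 long, 22 high (mm); origin under it.
- magtray: Bystander, loose, to be left alone: round black magnetic tray with curved walls, 132 wide, 24 high (mm); origin under it.
- spool: Bystander, loose, to be left alone: wooden spool, 36 wide, 36 high, standing (mm); origin under it.
- mug: Bystander, loose, to be left alone: blue ceramic mug, 80 wide, 90 tall (mm); origin under it.
- jar: Bystander, loose, to be left alone: glass jar with a metal cap, 60 wide, 75 tall (mm); origin under it.

How it is judged:
On the way:
1. all four beads are in the bowl while the lever holds the flap open (beyond 0.6 rad) (horizontal distance between each of bead0_center, bead1_center, bead2_center, bead3_center and bowl below 0.062 m and height (world z) of each of bead0_center, bead1_center, bead2_center, bead3_center below 0.05 m and value of joint flap above 0.6 rad), for 0.2 s.
At the end, for the whole second after the job is handed in: The flap is shut (under 0.03 rad) with the lever back up (under 0.02 rad), and all four beads lie in the bowl (centres within 62 mm of its axis and under 50 mm high), the bowl within 20 mm of its place (horizontal distance between each of bead0_center, bead1_center, bead2_center, bead3_center and bowl below 0.062 m and height (world z) of each of bead0_center, bead1_center, bead2_center, bead3_center below 0.05 m and value of joint flap below 0.03 rad and value of joint lever below 0.02 rad and distance of bowl from where it was at the start of the episode below 0.02 m); the robot touches nothing.
It fails at once if the flap slams: it closes faster than 1.5 rad/s (velocity of joint flap below -1.5 rad/s).
It fails at once if the robot handles the flap itself in place of the lever (contact force between any of the fingers, the arm and flap above 0.5 N).
It fails at once if the robot touches a bead (contact force between any of the arm, the fingers and bead0 above 0.3 N or contact force between any of the arm, the fingers and bead1 above 0.3 N or contact force between any of the arm, the fingers and bead2 above 0.3 N or contact force between any of the arm, the fingers and bead3 above 0.3 N).
It fails at once if the bowl or a bystander is lifted, or moved more than 20 mm (distance of any of bowl, canister, pliers, scoop, magtray, spool, mug, jar from where it was at the start of the episode above 0.02 m).
It fails at once if the plate or lever is pressed with the arm or the gripper's body in place of the fingers (contact force between the arm and lever above 2 N).
It also fails if it takes over 32 s, if anything falls off the work surface, if the arm or the gripper's body presses on something with over 40 N, if the wrist force passes 120 N, or if a joint passes its speed limit or range.

## Working session

There is one attempt and no reset: what is moved stays moved. The work goes in short steps, Python scripts to look and compute and a tool call to move; the robot and the scene stay as the last step left them, time stands still between calls to the robot, and variables do not carry over. Pictures are saved under pics/ and viewed, about 8 in all and at most 12, crops included, and the job is handed in when it is done.

Besides the shell and the picture viewer there is one more tool, called in YAML: its name, and indented under it one key for each argument. arm_command: Moves the arm, as the interface text tells. Its arguments: {"type":"object","properties":{"targets":{"type":"array"},"grip":{"type":"number"},"grip_force":{"type":"number"}},"required":["targets"]}

```bash
mkdir -p pics
cat > h.py <<'E'
import numpy as np, cv2
from workcell import bot
def grab(n,f=None):
    d=bot.grab_frame(n)
    if f: cv2.imwrite('pics/'+f,d['color'][:,:,::-1])
    return d
def cloud(d):
    h,w=d['depth'].shape; f=h/2/np.tan(np.radians(d['fov_y'])/2)
    v,u=np.mgrid[:h,:w]; z=d['depth']
    P=np.stack([(u-d['cx'])/f*z,(v-d['cy'])/f*z,z],-1)
    return (P-d['t'])@d['R']
E
python3 - <<'E'
from h import *
for n in('top','side'):
    d=grab(n,n+'0.png'); np.savez(n+'0.npz',**d); print(d['t'],d['R'],d['fov_y'],d['cx'],d['cy'])
print(bot.observe())
a=cv2.imread('pics/top0.png');b=cv2.imread('pics/side0.png')
E
```

```text
[-0.00550286  0.5190342   1.55103016] [[-0.02651294 -0.99950909 -0.01669271]
 [-0.9882934   0.02871786 -0.14983805]
 [ 0.15024387  0.01252465 -0.98856963]] 44.63546289281582 277.60383834771375 212.0808726215401
[-0.53289408  0.08575385  1.08423625] [[ 0.99426715 -0.1050764   0.0197936 ]
 [-0.04894042 -0.61180908 -0.78949002]
 [ 0.09506667  0.78399528 -0.61344415]] 49.54054046377918 276.9703492242915 211.4004014300784
{'clock': 0.1, 'qpos': array([ 1.24477168,  0.52195234, -0.03630275,  1.59994581,  0.02121491,
        1.02109922, -0.112805  ]), 'qd': array([ 0.00045125, -0.00177642,  0.00026067, -0.001009  ,  0.00257326,
        0.00249439, -0.00165036]), 'joint_efforts': array([ 3.64125895e-03, -9.28484774e+01,  1.98391378e+00, -3.70529330e+01,
        1.81727117e-02,  5.42832611e-03,  6.86181761e-05]), 'position': array([ 0.15803134, -0.6043986 ,  0.2477867 ]), 'tool_rot': array([ 3.14149648e+00,  1.01496703e-03, -1.31500140e+00]), 'force': array([-0.07367807,  0.31918809, -0.39910494]), 'moment': array([ 0.00040445, -0.01181079,  0.00335092]), 'grip_width': 0.08525924005055116}
```

View pics/top0.png

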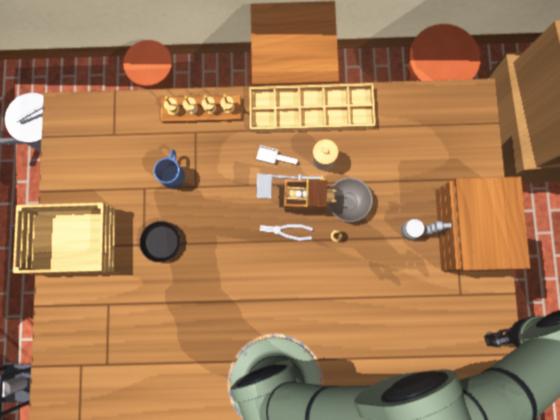

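View pics/side0.png

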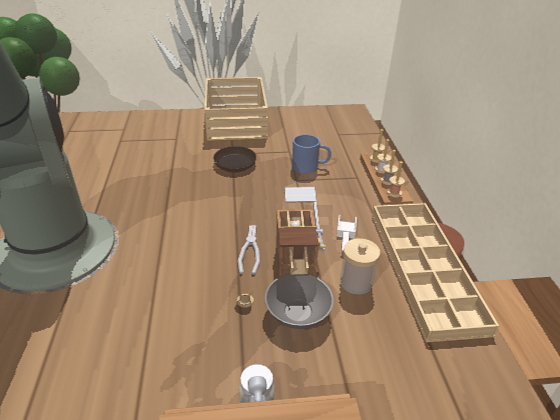

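The top view shows the plate at about (264,186), the box spanning columns 285–327 and the bowl at (350,200). The pivot bar is on the +x side (row 178), so the dispenser's y axis is close to world +y. Next I measure the plate's pose.

Run:
```python
from h import *
C={}
for n,(u0,u1,v0,v1) in {'top':(250,280,168,206),'side':(278,322,182,208)}.items():
    d=dict(np.load(n+'0.npz')); P=cloud(d); C[n]=P
    hsv=cv2.cvtColor(d['color'],cv2.COLOR_RGB2HSV)
    m=np.zeros(P.shape[:2],bool); m[v0:v1,u0:u1]=True
    m&=(P[...,2]>.09)&(P[...,2]<.13)&(hsv[...,1]<70)
    q=P[m]; print(n,m.sum(),q.mean(0),q.min(0),q.max(0))
    r=cv2.minAreaRect((q[:,:2]*1000).astype(np.float32)); print(r)
    A=np.c_[q[:,:2]-q[:,:2].mean(0),np.ones(len(q))]; print('plane',np.linalg.lstsq(A,q[:,2],rcond=None)[0])
# box: top-height points
P=C['top'];m=np.zeros(P.shape[:2],bool); m[172:218,278:332]=True
m&=(P[...,2]>.105)&(P[...,2]<.13); print('box',cv2.minAreaRect((P[m][:,:2]*1000).astype(np.float32)))
# things near the plate over 20 mm high
for (u,v) in [(325,152),(170,172),(350,200),(337,236),(275,155),(290,232)]: print((u,v),P[v,u])
```

```text
top 360 [0.58942757 0.01670697 0.11394783] [ 0.55081045 -0.02788057  0.09429437] [0.62462638 0.03899837 0.12759918]
((586.86962890625, 6.6891937255859375), (65.9605484008789, 72.31698608398438), 87.14407348632812)
plane [0.00254022 0.28023133 0.11394783]
side 458 [0.59039273 0.01233991 0.11334073] [ 0.5524421  -0.02555869  0.10010701] [0.62545536 0.03945457 0.12246551]
((590.1376953125, 8.156349182128906), (60.82923126220703, 72.62505340576172), 84.02655029296875)
plane [0.01030707 0.26003905 0.11334073]
box ((568.0858154296875, -96.48854064941406), (140.2242431640625, 95.36774444580078), 88.23245239257812)
(325, 152) [ 0.68557554 -0.16817249  0.11528845]
(170, 172) [0.66397204 0.323371   0.00780073]
(350, 200) [ 0.555666   -0.2503624   0.00697469]
(337, 236) [ 0.44222827 -0.20424509  0.00590406]
(275, 155) [ 7.11806677e-01 -1.59510978e-02  2.77393448e-04]
(290, 232) [ 0.4594316  -0.05693086  0.00264692]
```

Plate centre is about (0.589, 0.016, 0.114), tilted 0.27 rad, as expected at rest. I'll close the gripper and travel over at the present height.

arm_command:
  targets:
    - [-30,-35,0,0,0,0]
    - [-30,-35,0,0,0,0]
    - [-30,-35,0,0,0,0]
    - [-30,-35,0,0,0,0]
    - [-30,-35,0,0,0,0]
    - [-30,-35,0,0,0,0]
    - [-30,-35,0,0,0,0]
    - [-30,-35,0,0,0,0]
  grip: 0
  grip_force: 40

```text
clock: 0.9
position: [0.3704, -0.2943, 0.2452]
tool_rot: [3.138, 0.003, -1.325]
force: [0.8, -0.0, 1.2]
grip_width: -0.0
```

arm_command:
  targets:
    - [-31,-36,0,0,0,0]
    - [-31,-36,0,0,0,0]
    - [-31,-36,0,0,0,0]
    - [-31,-36,0,0,0,0]
    - [-31,-36,0,0,0,0]
    - [-31,-36,0,0,0,0]
    - [-31,-36,10,0,0,0]
    - [-28,-32,20,0,0,0]

```text
clock: 1.7
position: [0.5931, 0.0268, 0.216]
tool_rot: [3.141, 0.001, -1.326]
force: [0.6, -1.5, 0.5]
grip_width: -0.0003
```

Run:
```python
from h import *
s=bot.observe(); R=None
from scipy.spatial.transform import Rotation as Ro
R=Ro.from_euler('xyz',s['tool_rot']).as_matrix()
print(s['clock'],s['position'],s['tool_rot'],s['qpos'],s['force'])
print('tool delta mm',R.T@(np.array([.589,.020,.135+.017])-s['position'])*1000)
a=grab('top')['color'];b=grab('side')['color']
A=cv2.resize(a[130:260,200:400],(600,390)); B=cv2.resize(b[110:340,190:400],None,fx=2,fy=2)
cv2.imwrite('pics/c1.png',B[:,:,::-1])
```

```text
1.7 [0.59311542 0.02683307 0.21601291] [ 3.14143617e+00  1.39011432e-03 -1.32597078e+00] [ 0.04416876  0.51744618 -0.26808274  1.70824527  0.16150804  0.93788511
 -1.61225338] [ 0.64910922 -1.45935743  0.54425826]
tool delta mm [ 5.72076141  5.63893331 64.00590343]
```

View pics/c1.png

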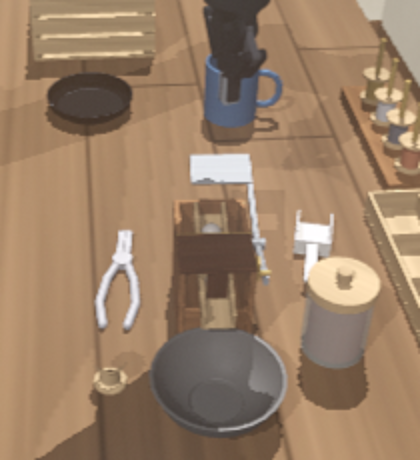

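The gripper is above the plate and all the surroundings are clear. I'll descend to just above the plate.

arm_command:
  targets:
    - [3,3,25,0,0,0]
    - [3,3,25,0,0,0]
    - [0,0,12,0,0,0]
    - [0,0,4,0,0,0]

```text
clock: 2.2
position: [0.5876, 0.0248, 0.1438]
tool_rot: [3.136, 0.005, -1.317]
force: [0.0, 0.3, 1.1]
grip_width: 0.0003
```

Run:
```python
from h import *
s=bot.observe(); print(s['position'],s['force'])
b=grab('side')['color']
cv2.imwrite('pics/c2.png',cv2.resize(b[140:300,230:370],None,fx=4,fy=4)[:600,:,::-1])
```

```text
[0.58756671 0.02482631 0.14383815] [0.00683896 0.33121247 1.06055983]
```

View pics/c2.png

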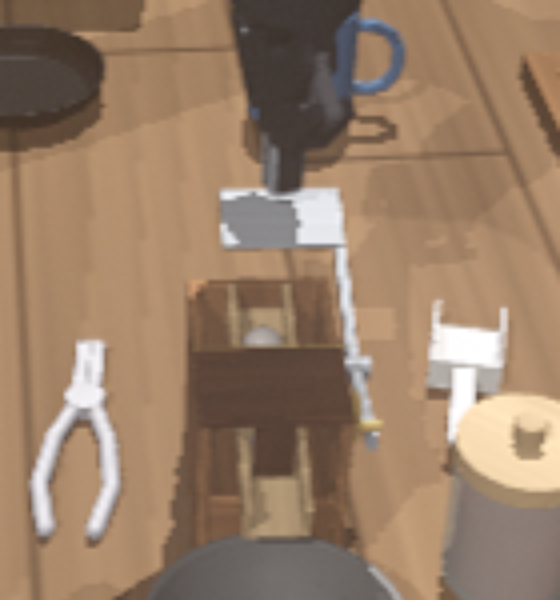

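The fingertips hang over the outer part of the plate, with their centre about 10 mm too far out. I'll shift 12 mm toward the box, then press gradually.

arm_command:
  targets:
    - [12,3,0,0,0,0]
    - [0,0,4,0,0,0]
    - [0,0,4,0,0,0]
    - [0,0,5,0,0,0]
    - [0,0,5,0,0,0]

```text
clock: 2.75
position: [0.5894, 0.0107, 0.128]
tool_rot: [3.141, 0.004, -1.319]
force: [-0.2, 1.2, 1.5]
grip_width: 0.0001
```

arm_command:
  targets:
    - [0,0,6,0,0,0]
    - [0,0,6,0,0,0]
    - [0,0,6,0,0,0]
    - [0,0,6,0,0,0]

```text
clock: 3.15
position: [0.5898, 0.0118, 0.1022]
tool_rot: [-3.141, 0.005, -1.318]
force: [0.4, -0.3, 3.3]
grip_width: -0.0001
```

arm_command:
  targets:
    - [0,0,6,0,0,0]
    - [0,0,6,0,0,0]
    - [0,0,6,0,0,0]
    - [0,0,5,0,0,0]

```text
clock: 3.55
position: [0.5904, 0.0103, 0.0805]
tool_rot: [-3.141, 0.002, -1.319]
force: [-38.1, -5.4, 126.1]
grip_width: 0.0001
```

The force spiked hard at the stop, so I'll ease off slightly and hold.

arm_command:
  targets:
    - [0,0,-0.5,0,0,0]

```text
clock: 3.65
position: [0.5901, 0.0106, 0.0834]
tool_rot: [-3.141, 0.001, -1.32]
force: [-16.0, 4.9, 31.2]
grip_width: -0.0001
```

arm_command:
  targets:
    - [0,0,0,0,0,0]
    - [0,0,0,0,0,0]
    - [0,0,0,0,0,0]

```text
clock: 3.95
position: [0.5897, 0.0112, 0.0848]
tool_rot: [-3.14, 0.001, -1.319]
force: [-0.4, -0.6, 4.5]
grip_width: -0.0
```

Run:
```python
from h import *
s=bot.observe(); print(s['position'],s['force'])
b=grab('side')['color']
cv2.imwrite('pics/c3.png',cv2.resize(b[170:340,220:370],None,fx=3.5,fy=3.5)[:,:,::-1])
```

```text
[0.58971781 0.01121614 0.08477802] [-0.43251862 -0.57973771  4.54065079]
```

View pics/c3.png

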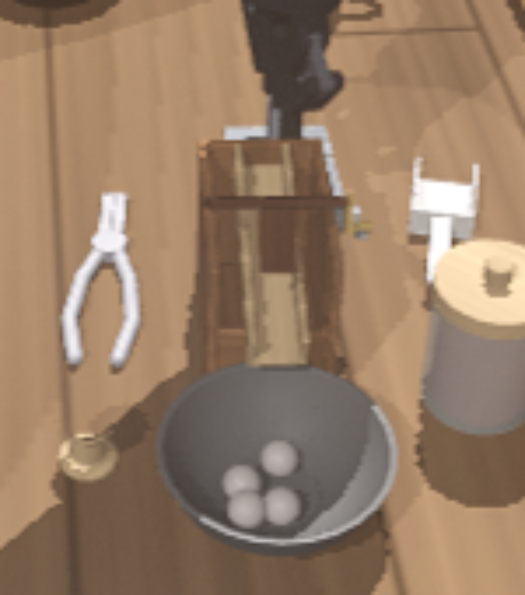

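All four beads lie in the bowl and the flap is up. I'll hold a little longer near the stop.

arm_command:
  targets:
    - [0,0,0.7,0,0,0]
    - [0,0,0.3,0,0,0]
    - [0,0,0.3,0,0,0]
    - [0,0,0.2,0,0,0]
    - [0,0,0.2,0,0,0]
    - [0,0,0.2,0,0,0]

```text
clock: 4.6
position: [0.5899, 0.0111, 0.0842]
tool_rot: [-3.14, 0.001, -1.32]
force: [-4.1, 0.1, 14.1]
grip_width: 0.0001
```

The fingers are on the stop with 14 N. Now a slow release at about 25 mm/s.

arm_command:
  targets:
    - [0,0,-1,0,0,0]
    - [0,0,-2,0,0,0]
    - [0,0,-2.5,0,0,0]
    - [0,0,-2.5,0,0,0]
    - [0,0,-2.5,0,0,0]
    - [0,0,-2.5,0,0,0]
    - [0,0,-2.5,0,0,0]
    - [0,0,-2.5,0,0,0]

```text
clock: 5.4
position: [0.5898, 0.0123, 0.1025]
tool_rot: [-3.141, 0.002, -1.319]
force: [0.7, 1.3, 3.2]
grip_width: 0.0001
```

arm_command:
  targets:
    - [0,0,-2.5,0,0,0]
    - [0,0,-2.5,0,0,0]
    - [0,0,-2.5,0,0,0]
    - [0,0,-2.5,0,0,0]
    - [0,0,-2.5,0,0,0]
    - [0,0,-2.5,0,0,0]
    - [0,0,-2.5,0,0,0]
    - [0,0,-2.5,0,0,0]

```text
clock: 6.2
position: [0.5897, 0.0106, 0.1242]
tool_rot: [-3.141, 0.001, -1.32]
force: [1.2, -0.1, 0.1]
grip_width: -0.0004
```

arm_command:
  targets:
    - [0,0,-2.5,0,0,0]
    - [0,0,-2.5,0,0,0]
    - [0,0,-2.5,0,0,0]
    - [0,0,-2.5,0,0,0]
    - [0,0,-2.5,0,0,0]
    - [0,0,-2.5,0,0,0]

```text
clock: 6.8
position: [0.5894, 0.0108, 0.1402]
tool_rot: [3.141, 0.001, -1.32]
force: [0.1, -0.5, 0.7]
grip_width: 0.0002
```

arm_command:
  targets:
    - [0,0,-10,0,0,0]
    - [0,0,-20,0,0,0]
    - [0,0,-25,0,0,0]
    - [0,0,-25,0,0,0]
    - [0,0,-15,0,0,0]
    - [0,0,0,0,0,0]
    - [0,0,0,0,0,0]

```text
clock: 7.5
position: [0.5891, 0.0112, 0.2424]
tool_rot: [-3.141, 0.001, -1.32]
force: [-0.5, -0.1, -0.6]
grip_width: -0.0001
```

Run:
```python
from h import *
s=bot.observe(); print(s['clock'],s['position'],s['force'])
d=grab('side');b=d['color'];P=cloud(d)
m=np.zeros(P.shape[:2],bool); m[182:208,278:322]=True
m&=(P[...,2]>.085)&(P[...,2]<.13)&(cv2.cvtColor(b,cv2.COLOR_RGB2HSV)[...,1]<70); q=P[m]
print(m.sum(),q.mean(0),np.linalg.lstsq(np.c_[q[:,:2]-q[:,:2].mean(0),np.ones(len(q))],q[:,2],rcond=None)[0])
d0=np.load('side0.npz'); D=np.abs(b.astype(int)-d0['color']).sum(2)
print('depth diff flap/plate', np.median((d['depth']-d0['depth'])[188:245,285:315]))
cv2.imwrite('pics/c4.png',cv2.resize(b[120:340,210:400],None,fx=2.7,fy=2.7)[:,:,::-1])
```

```text
7.5 [0.58911587 0.01122586 0.2423998 ] [-0.53676992 -0.10046689 -0.57118578]
456 [0.59037706 0.01240551 0.11331578] [0.01269888 0.25370026 0.11331578]
depth diff flap/plate 0.00017404556
```

View pics/c4.png

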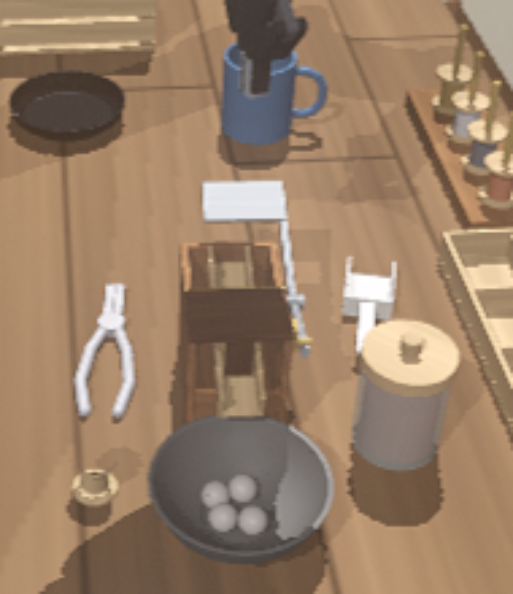

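The flap is shut, the plate is back at its rest pose, all four beads are in the bowl, and the arm is clear.

```bash
python3 -c "
from workcell import bot
print(bot.job_done())"
```

```text
the job is handed in; nothing more can be done
None
```

The beads are in the bowl and the job is handed in, but the press went over the wrist-force limit, so it may be judged a failure. When the plate hit its stop, the force reading at the end of that move was about 126 N upwards, and the limit is 120 N. I pressed into the stop too fast. I eased off in the next 0.1 s row and the reading fell to 31 N, then 4.5 N. No verdict is reported, so I don't know whether the spike counted.

- **What I did:** I closed the gripper and pressed the plate to its stop with the fingertips. I held it near the stop for about 1 s while the beads rolled out. I then let it up at about 25 mm/s, far below the slam limit, and retreated to about 0.24 m height.
- **Last checks:**
  - All four beads are in the bowl, and the flap looks shut.
  - The plate is back at its starting pose to within about 0.1 mm in height.
  - The bowl and the bystanders in the last view (side camera, cropped) look unmoved by eye. The jar was outside that view. I did not measure any of their positions.
  - The tool is touching nothing; its force reading is under 1 N.
- **Not measured:** I did not read the flap angle during the hold. I inferred it was fully open from the fingertip height and the contact force at the stop.

The whole run took about 7.5 s of the 32 s allowed.

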